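# Roll a round kiln prop into line between two glaze tiles

### The job

Roll the round kiln prop along the kiln-shelf slab, pushing along its top with the fingertips, until it lies centred between the two larger white tiles, in line with their centres and square across the slab, ready to carry the next shelf; let it come to rest and draw the hand clear. Roll it, do not slide it, and never pick it up or push it below mid-height. Leave everything else on the slab and the shelf where it is.

Things in the scene. Friction and masses are not known exactly. Their poses are not given: they have to be found in the camera images.
- slab: Pale kiln-shelf slab, fixed, lying flat on the steel shelf top (z = 0): 300 mm along its own x, 340 mm along its own y, 15 mm thick. Origin at the centre of its underside. The two pairs of tiles lie towards its two y ends, either way round; the prop rolls along the slab's y.
- prop: Buff round kiln prop, 60 mm diameter, 130 mm long, lying free on the slab between the tile pairs, length roughly along the slab's x; dark spots on its flat ends. Origin at its centre, 45 mm above the shelf top (its top line at 75 mm). Own x is its length; y, z turn as it rolls (z up at start). 0.3 to 0.7 kg, friction about 0.6, soon stops rolling when not pushed. Needs 60 to 120 mm of travel.
- tiles_large: The goal: two larger white tiles, each 60 x 60 x 8 mm, stuck flat on the slab, one near each long side. Origin midway between them, on the slab's top (z = 15 mm); tile centres lie 112 mm from it along its x and -x, leaving a 164 mm gap for the prop. The prop's centre is to come over this midpoint, its length along the line of the tile centres.
- tiles_small: The other pair, not the goal: two smaller white tiles, each 36 x 36 x 8 mm, stuck on the slab in the same way near its other end; tile centres 112 mm from the midpoint (origin).
- crucible: Small white ceramic crucible, 34 mm across, 36 mm high, standing loose on the slab about 115 mm from the middle on the side away from the robot. Origin under its base. Leave it.
- stub: Short square kiln post, 26 x 26 x 38 mm high, standing loose on the slab about 115 mm from the middle on the side towards the robot. Origin under its base. Leave it.
- tweezers: Stainless tweezers, 125 mm, lying on the shelf top to the robot's right. Leave them.
- jar: Closed glass jar, 72 mm across, 95 mm high, standing on the shelf top to the robot's left. Leave it.
- brush: Glaze brush lying on the shelf top to the robot's left. Leave it.
- castle: Upright round kiln post, 48 mm across, 75 mm high, standing on the shelf top to the robot's right. Leave it.
Not all that is in view belongs to the job. What is shaped like the prop but green is not meant.

How it is judged (in metres and radians):
On the way:
1. the prop has rolled away from its start, turning over by some 70 degrees or more (angle between prop's own z axis and vertical above 1.2 rad and distance of prop from where it was at the start of the episode above 0.03 m), for 0.02 s.
At the end, for the whole second after the job is handed in: The prop lies at rest on the slab, its centre within 10 mm of the line through the larger tiles' centres and 25 mm of the middle of their gap, its length within about 10 degrees of that line, having rolled there (turned over 70 degrees from its start attitude), not slid (y of prop in the frame of tiles_large between -0.01 and 0.01 m and x of prop in the frame of tiles_large between -0.025 and 0.025 m and angle between the x axis of prop and the x axis of tiles_large, either way round below 0.17 rad and angle between prop's own z axis and vertical above 1.2 rad and height (world z) of prop between 0.041 and 0.049 m and linear speed of prop below 0.01 m/s and angular speed of prop below 0.2 rad/s); the robot touches nothing.
It fails at once if the prop is lifted off the slab (height (world z) of prop above 0.055 m).
It fails at once if the prop is tipped up off its side (angle between prop's own x axis and vertical below 1.35 rad or angle between prop's own x axis and vertical above 1.79 rad).
It fails at once if the prop is pushed low, with the fingertips below its mid-height (contact force between the fingers and prop above 0.5 N and height (world z) of the grasp point below 0.06 m).
It fails at once if a bystander is moved (distance of any of crucible, stub, tweezers, jar, brush, castle from where it was at the start of the episode above 0.015 m).
It also fails if it takes over 53 s, if anything falls off the work surface, if the arm or the gripper's body presses on something with over 40 N, if the wrist force passes 120 N, or if a joint passes its speed limit or range.

### The arm

A 6-joint arm with a two-finger parallel gripper is mounted at the origin on the work surface. World frame = base frame: x ahead of the robot, y to its left, z up, the work surface at z = 0. Lengths are in mm, angles in rad, forces in N, time in s.
With the tool pointing down it reaches from about 350 to 775 mm from the base axis. Payload 7.3 kg.
Tool frame: the origin (TCP) lies on the front face of the gripper's body, between the roots of the fingers; the fingertips stand 66 mm ahead of it and the grasp point (between the pads) lies 47 mm ahead of it (bot.tip_extent is the distance from the TCP to the fingertips, in mm); z points along the fingers, y is the line along which they close (so a half turn about z gives the same grasp; the last joint's range is limited). The gripper opens to 92 mm and grips with 3 to 60 N. Pads are 19 mm wide; open, the fingers measure 130 mm over their backs; the gripper's body (75 mm by 190 mm) begins 47 mm behind the grasp point.
Start: joints at [-1.293, 0.342, 1.524, -0, 1.275, -0.146], TCP at [215.916, -478.559, 292.241] pointing down, gripper open.
Joint ranges: [-2.53, 2.53], [-0.77, 2.02], [0.04, 2.7], [-1, 4.14], [0.28, 2.66], [-3.11, 3.11]. Speed limits (rad/s): [2.57, 2.57, 3.14, 3.14, 3.14, 3.14].

### API

Orientations are given as [roll, pitch, yaw] about the fixed x, y, z axes, in that order (R = Rz(yaw) Ry(pitch) Rx(roll)).
In Python, from plant import readout, viewer, order, bot gives the robot as it stands.
- The arm moves only by the shell command python3 -m creep 'ROWS'. ROWS is text: rows parted by semicolons, each of 7 numbers parted by spaces: the shift along the world's x, y, z in m, then the turn, a rotation vector about the world's x, y, z in rad, then the opening in per cent of the stroke, from 0 (shut) to 100 (fully open). A call has 1 to 8 rows; each row shifts and turns the commanded pose from where the row before left it; what a row does not reach is not made up. A row lasts 1/12 s, in which the tool goes at most 41.7 mm and 7.16 degrees, less where a joint would pass 70% of its speed; a pose out of reach is approached as far as the arm can. A call is refused whole if a number of a shift passes 0.0417 or a number of a turn 0.125, either way. A call with a gripper value outside its range is refused whole. The fingers move at their own pace and stop on an object; the grip force is fixed at half the most. Time passes only in rows, so rows that do not move let the fingers close. It gives the time, the measured TCP pose, the force, the opening and the grip force at its end, in the units of the state.
- readout.get_obs(): the state, without advancing time (a new reading comes with each control period).
- viewer.capture(name): name is "side" or "top"; returns the picture (400x640x3 uint8, red, green, blue); there is no depth.
- viewer.camera_info(name): a dict with "fx", "fy", "cx", "cy" (pixels), "D" ([k1, k2, p1, p2, k3] as OpenCV has them; the pictures are not rectified), "origin" and "rotation" of the camera in the world. Camera axes: x right, y up, looking along -z (the intrinsics and any distortion apply to the point x, -y, -z); pixel columns grow to the right and rows downward; lengths in mm; the calibration is good to about 2 mm. A picture is of the moment at which its call begins. camera_info takes no time and is no camera call.
- order.close_job(): hands the job in; it is judged then, once.
The state is a dict: "time": time; "joint_positions": joint angles; "dq": joint speeds; "tau": joint torques, N m; "tool_pos": TCP position; "tcp_rot": TCP orientation; "contact_force": force on the tool from outside, world axes, zero at the start; "moment": the same for the moment, N m; "grip_width": finger opening in mm; "finger_force": force on a finger pad.
Only numpy, scipy, OpenCV 4.12 (cv2) and the standard library are available. Lean on these libraries where they do the work, as an engineer would, in place of code of your own. Each camera call takes 0.05 s, during which the arm holds its last target. There are 200 camera calls.

## Working session

There is one attempt and no reset: what is moved stays moved. The work goes in short steps, Python scripts to look and compute and a shell command to move; the robot and the scene stay as the last step left them, time stands still between calls to the robot, and variables do not carry over. Pictures are saved under pics/ and viewed, at most 10 in all, crops included, and the job is handed in when it is done.

```bash
mkdir -p pics
python3 - <<'E'
from plant import readout, viewer, order, bot
import cv2
for n in("top","side"):
    im=viewer.capture(n); cv2.imwrite(f"pics/{n}0.png",im[:,:,::-1]); print(n,viewer.camera_info(n))
o=readout.get_obs();print(o)
E
```

```text
top {'fx': 436.036934307058, 'fy': 436.036934307058, 'cx': 323.68286563024236, 'cy': 211.3510007726565, 'D': array([-0.1122689,  0.       ,  0.       ,  0.       ,  0.       ]), 'origin': array([ 414.71846158,  -28.62548057, 1330.27247586]), 'rotation': array([ 0.0384662 , -0.01768925, -1.58025701])}
side {'fx': 495.75016325702296, 'fy': 495.75016325702296, 'cx': 323.2200685316447, 'cy': 195.26835386772024, 'D': array([-0.0328525,  0.       ,  0.       ,  0.       ,  0.       ]), 'origin': array([ 131.20640989, -922.24187945, 1001.91060797]), 'rotation': array([ 7.91046514e-01, -8.71697090e-05, -3.85048055e-01])}
{'time': 0.1, 'joint_positions': array([-1.29298137e+00,  3.42626666e-01,  1.52490722e+00, -2.35167214e-05,
        1.27536201e+00, -1.45998933e-01]), 'dq': array([-0.00057734, -0.00265438, -0.00431591,  0.00108866, -0.00018773,
        0.0007759 ]), 'tau': array([ 1.64631252e-03, -4.32003415e+01, -2.44696105e+01,  7.19140680e-02,
        5.26721345e-02, -4.11234601e-05]), 'tool_pos': array([ 215.84408532, -478.29078039,  291.63306282]), 'tcp_rot': array([-3.14030000e+00, -1.67347267e-04,  4.23820639e-01]), 'contact_force': array([-0.02170161,  0.27720066,  1.1517698 ]), 'moment': array([ 0.01689025, -0.00260645,  0.03901774]), 'finger_force': 0.0, 'grip_width': 91.73173013894105}
```

View pics/top0.png

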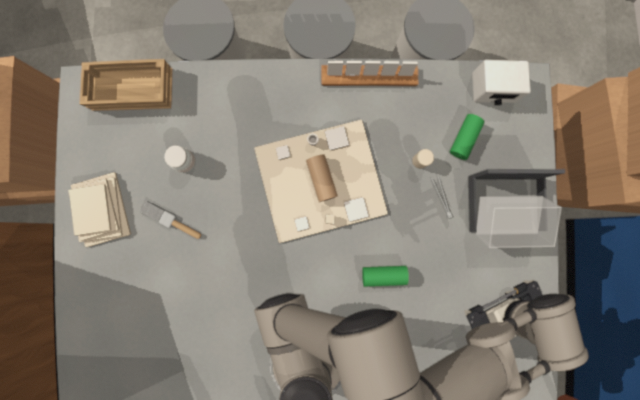

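View pics/side0.png

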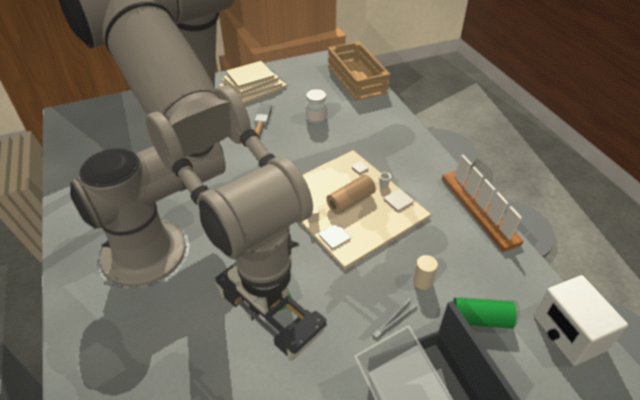

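The top view shows the prop at (321,177). The large tiles are at (338,138) and (357,209), the small tiles at (283,152) and (302,224). The crucible is at (313,140) and the stub at (329,219). The side view agrees.

```bash
cat > h.py <<'E'
import numpy as np,cv2
from scipy.spatial.transform import Rotation as R
from plant import readout,viewer,order,bot
def ray(n,uv,z):
    c=viewer.camera_info(n);K=np.array([[c['fx'],0,c['cx']],[0,c['fy'],c['cy']],[0,0,1]])
    p=cv2.undistortPoints(np.array(uv,float).reshape(-1,1,2),K,c['D'])[:,0]
    d=np.c_[p[:,0],-p[:,1],-np.ones(len(p))]@R.from_euler('xyz',c['rotation']).as_matrix().T
    o=c['origin'];return (o+d*((z-o[2])/d[:,2])[:,None])[:,:2]
def prop(im):
    """brown prop: outline (min-area rect) in top view"""
    h=cv2.cvtColor(im,cv2.COLOR_RGB2HSV)
    m=cv2.inRange(h,(5,95,50),(20,255,215)); m[:120]=0;m[245:]=0;m[:,:255]=0;m[:,390:]=0
    m=cv2.morphologyEx(m,cv2.MORPH_OPEN,np.ones((3,3)))
    c=max(cv2.findContours(m,0,1)[0],key=cv2.contourArea)
    w=ray('top',c[:,0,:],50)
    return cv2.minAreaRect(w.astype(np.float32)),m
E
python3 - <<'E'
from h import *
im=cv2.imread('pics/top0.png')[:,:,::-1].copy()
r,m=prop(im);print('prop',r)
h=cv2.cvtColor(im,cv2.COLOR_RGB2HSV)
print([h[p[1],p[0]].tolist() for p in [(338,138),(357,209),(283,152),(302,224),(300,180),(321,177),(313,140),(329,219)]])
crop=cv2.resize(im[110:255,245:400],None,fx=5,fy=5,interpolation=cv2.INTER_CUBIC)[:600]
cv2.imwrite('pics/crop.png',cv2.resize(im[115:250,245:400],(775,600))[:,:,::-1])
w=cv2.inRange(h,(0,0,150),(179,38,255)); w[:115]=0;w[250:]=0;w[:,:255]=0;w[:,390:]=0
for c in cv2.findContours(w,0,1)[0]:
    if cv2.contourArea(c)>15:
        q=cv2.minAreaRect(ray('top',c[:,0,:],23).astype(np.float32));print('tile',cv2.boundingRect(c),q)
E
```

```text
prop ((568.47265625, -61.7593879699707), (126.3155517578125, 20.171751022338867), 16.274545669555664)
[[16, 26, 216], [24, 17, 225], [17, 27, 216], [28, 15, 225], [19, 46, 225], [15, 89, 180], [16, 32, 150], [18, 44, 225]]
tile (283, 216, 107, 34) ((401.1260681152344, -89.23701477050781), (318.5882263183594, 99.33919525146484), 89.37641143798828)
tile (294, 216, 15, 15) ((429.60211181640625, 15.11690902709961), (38.520572662353516, 39.2355842590332), 13.539276123046875)
tile (344, 197, 25, 25) ((471.7449951171875, -148.91522216796875), (62.8054084777832, 63.028289794921875), 15.318412780761719)
tile (379, 170, 11, 34) ((541.1031494140625, -245.3851318359375), (104.31585693359375, 24.047178268432617), 14.650239944458008)
tile (276, 145, 14, 14) ((646.0702514648438, 70.67366027832031), (36.31248474121094, 36.61003112792969), 13.66218376159668)
tile (371, 142, 8, 18) ((647.999755859375, -207.2814178466797), (55.91545486450195, 7.753430366516113), 17.411643981933594)
tile (325, 126, 24, 24) ((688.0824584960938, -93.1728515625), (60.81652069091797, 61.03076171875), 15.0191650390625)
tile (255, 115, 135, 32) ((716.5489501953125, -50.434478759765625), (93.72933959960938, 410.9284362792969), 1.472832441329956)
```

View pics/crop.png

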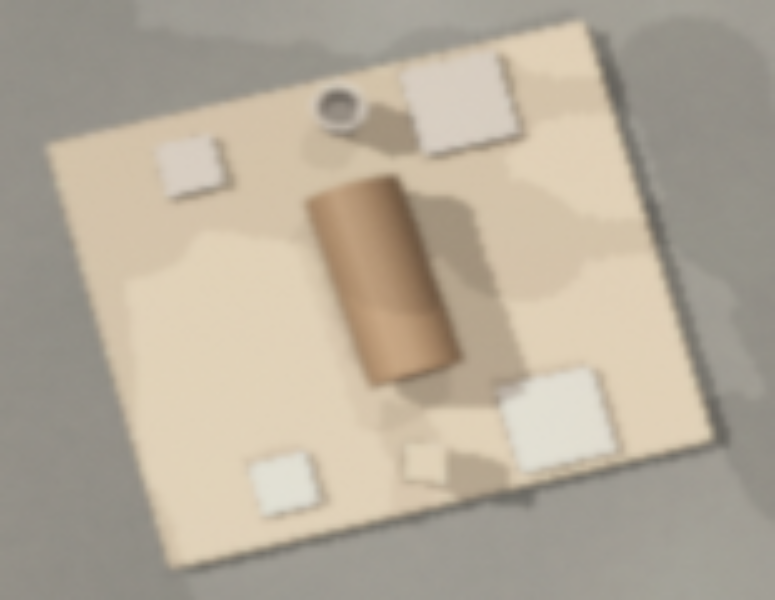

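The crop shows the prop upright between the tile pairs, with corners at crop (307,200), (395,176), (462,358) and (372,385). The slab is turned about 14.5°. The goal is to the right, towards -y. I'll fix the mask and work out the pose relative to the goal.

```bash
sed -i 's/(5,95,50),(20,255,215)/(5,70,60),(22,255,235)/' h.py
cat >> h.py <<'E'
G=np.array([579.9,-121.0]);ax=np.array([216.3,55.7]);ax/=np.linalg.norm(ax);ay=np.array([-ax[1],ax[0]])
def report(im):
    r,m=prop(im);b=cv2.boxPoints(r);e=max([b[1]-b[0],b[2]-b[1]],key=np.linalg.norm)
    e=e*np.sign(e@ax);d=np.array(r[0])-G
    print('prop',np.round(r[0],1),np.round(r[1],1),'frame x,y',round(d@ax,1),round(d@ay,1),'ang err deg',np.degrees(np.arctan2(e@ay,e@ax)).round(1))
    return m
E
python3 - <<'E'
from h import *
im=cv2.imread('pics/top0.png')[:,:,::-1].copy()
m=report(im);ys,xs=np.nonzero(m);print(xs.min(),xs.max(),ys.min(),ys.max(),m.sum()//255)
print(ax,ay)
for n,uv,z in [('crucible',[313,138.5],51),('stub',[329.8,219.3],53)]: 
    p=ray('top',[uv],z)[0];print(n,p,(p-G)@ax,(p-G)@ay)
E
```

```text
prop [563.8 -45.8] [135.3  59.6] frame x,y 3.2 76.9 ang err deg 2.2
307 336 155 201 902
[0.96840649 0.24937698] [-0.24937698  0.96840649]
crucible [680.08797571 -22.10046519] 121.6859529528371 70.79037587329316
stub [440.19609612 -69.39527467] -122.42113587474549 84.8132886204801
```

Prop to goal: 77 mm along -ay, 3 mm off in x and 2° in yaw. I'll shut the fingers with their closing line along the roll direction, which gives a 38 mm tip, and go above the prop for short strokes along its top.

```bash
python3 -m creep '.0144 .0185 0 0 0 -.0215 0;.0144 .0185 0 0 0 -.0215 0;.0144 .0185 0 0 0 -.0215 0;.0144 .0185 0 0 0 -.0215 0;.0144 .0185 0 0 0 -.0215 0;.0144 .0185 0 0 0 -.0215 0;.0144 .0185 0 0 0 -.0215 0;.0144 .0185 0 0 0 -.0215 0'
python3 -m creep '.0144 .0185 0 0 0 0 0;.0144 .0185 0 0 0 0 0;.0144 .0185 0 0 0 0 0;.0144 .0185 0 0 0 0 0;.0144 .0185 0 0 0 0 0;.0144 .0185 0 0 0 0 0;.0144 .0185 0 0 0 0 0;.0144 .0185 0 0 0 0 0'
python3 -m creep '.0144 .0185 0 0 0 0 0;.0144 .0185 0 0 0 0 0;.0144 .0185 0 0 0 0 0;.0144 .0185 0 0 0 0 0;.0144 .0185 0 0 0 0 0;.0144 .0185 0 0 0 0 0;.0144 .0185 0 0 0 0 0;.0144 .0185 0 0 0 0 0'
python3 -m creep '0 0 0 0 0 0 0;0 0 0 0 0 0 0'
```

```text
time: 0.77
tool_pos: [331.6, -329.4, 291.9]
tcp_rot: [-3.141, 0.0, 0.251]
contact_force: [0.7, -0.2, -0.5]
grip_width: 43.2
finger_force: 0.0
time: 1.43
tool_pos: [446.7, -181.4, 291.9]
tcp_rot: [-3.141, 0.001, 0.252]
contact_force: [0.6, -0.6, -0.6]
grip_width: 0.5
finger_force: 0.0
time: 2.1
tool_pos: [561.9, -33.5, 291.8]
tcp_rot: [-3.141, 0.001, 0.252]
contact_force: [0.6, 0.2, 0.4]
grip_width: 0.5
finger_force: 0.0
time: 2.27
tool_pos: [561.6, -33.7, 291.5]
tcp_rot: [-3.141, 0.001, 0.254]
contact_force: [-0.3, -0.2, -0.0]
grip_width: 0.5
finger_force: 0.0
```

```bash
python3 -m creep '0 0 -.02 0 0 0 0;0 0 -.02 0 0 0 0;0 0 -.02 0 0 0 0;0 0 -.02 0 0 0 0;0 0 -.02 0 0 0 0;0 0 -.02 0 0 0 0;0 0 -.02 0 0 0 0;0 0 -.006 0 0 0 0'
python3 -m creep '0 0 -.002 0 0 0 0;0 0 0 0 0 0 0'
python3 -m creep '0 0 -.001 0 0 0 0;0 0 0 0 0 0 0'
python3 -c "
from h import *
im=viewer.capture('side');cv2.imwrite('pics/side1.png',cv2.resize(im[100:300,200:460],(780,600),interpolation=cv2.INTER_CUBIC)[:,:,::-1])"
```

```text
time: 2.93
tool_pos: [559.4, -35.3, 143.4]
tcp_rot: [-3.14, 0.005, 0.251]
contact_force: [-0.9, 0.3, -0.4]
grip_width: 0.3
finger_force: 0.0
time: 3.1
tool_pos: [561.4, -35.1, 144.5]
tcp_rot: [3.141, 0.0, 0.251]
contact_force: [0.6, -0.8, -0.3]
grip_width: 0.4
finger_force: 0.0
time: 3.27
tool_pos: [562.0, -34.8, 144.4]
tcp_rot: [3.141, -0.002, 0.252]
contact_force: [-0.1, -0.4, -0.5]
grip_width: 0.4
finger_force: 0.0
```

View pics/side1.png

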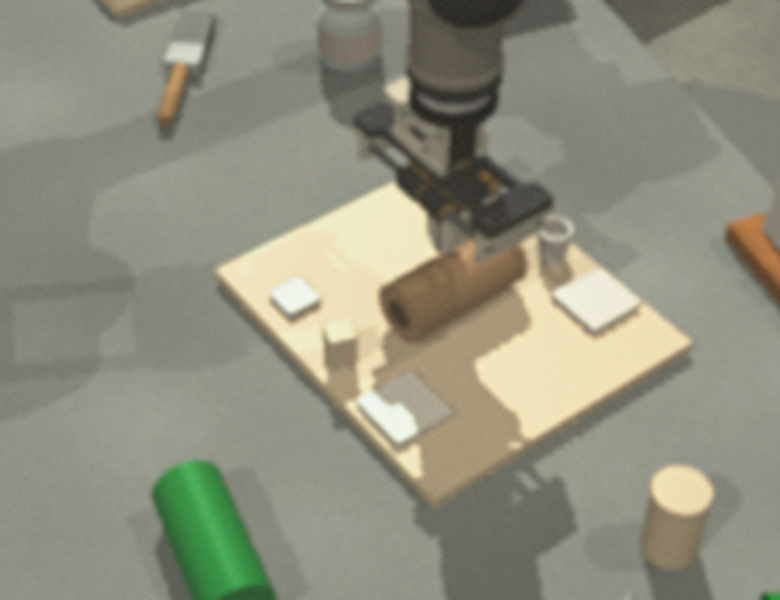

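The fingertips (crop (475,245)) are just above the prop, near mid-length. I'll creep down to contact.

```bash
for i in 1 ; do python3 -m creep '0 0 -.001 0 0 0 0;0 0 0 0 0 0 0'; python3 -m creep '0 0 -.001 0 0 0 0;0 0 0 0 0 0 0';python3 -m creep '0 0 -.001 0 0 0 0;0 0 0 0 0 0 0'; done | egrep 'pos|contact'
```

```text
tool_pos: [561.7, -34.5, 142.7]
contact_force: [-0.2, -0.1, 0.5]
tool_pos: [561.5, -34.5, 141.2]
contact_force: [0.3, -0.3, 0.8]
tool_pos: [561.4, -34.5, 140.0]
contact_force: [0.1, 0.3, -0.4]
```

```bash
(python3 -m creep '0 0 -.0005 0 0 0 0;0 0 0 0 0 0 0'; python3 -m creep '0 0 -.0005 0 0 0 0;0 0 0 0 0 0 0';python3 -m creep '0 0 -.0005 0 0 0 0;0 0 0 0 0 0 0';python3 -c "from plant import bot;print(bot.tip_extent)") | egrep -v 'time|rot|fing'
```

```text
tool_pos: [561.5, -34.5, 139.6]
contact_force: [-0.8, 0.3, -1.1]
grip_width: 0.4
tool_pos: [561.5, -34.5, 139.1]
contact_force: [0.4, 0.5, 0.1]
grip_width: 0.1
tool_pos: [561.5, -34.5, 138.9]
contact_force: [0.5, 1.1, 1.9]
grip_width: 0.4
65.5
```

```bash
(python3 -m creep '0 0 -.0005 0 0 0 0;0 0 0 0 0 0 0';python3 -m creep '0 0 -.0005 0 0 0 0;0 0 0 0 0 0 0;0 0 0 0 0 0 0') | egrep -v 'time|rot|fing'
```

```text
tool_pos: [561.6, -34.5, 138.7]
contact_force: [-1.9, 0.9, 4.0]
grip_width: 0.2
tool_pos: [561.6, -34.5, 138.6]
contact_force: [-3.5, 0.4, 8.6]
grip_width: 0.6
```

```bash
(python3 -m creep '.0005 -.0019 0 0 0 0 0;.001 -.0039 0 0 0 0 0;.001 -.0039 0 0 0 0 0;.001 -.0039 0 0 0 0 0;.001 -.0039 0 0 0 0 0;.001 -.0039 0 0 0 0 0'
python3 -c "
from h import *
report(viewer.capture('top'))"
python3 -m creep '.001 -.0039 0 0 0 0 0;.001 -.0039 0 0 0 0 0;.001 -.0039 0 0 0 0 0;.001 -.0039 0 0 0 0 0;.001 -.0039 0 0 0 0 0;.0005 -.0019 0 0 0 0 0'
python3 -m creep '0 0 0 0 0 0 0;0 0 0.005 0 0 0 0;0 0 0.01 0 0 0 0;0 0 .01 0 0 0 0;0 0 0 0 0 0 0') | egrep -v 'time|rot|fing'
python3 -c "
from h import *
im=viewer.capture('top');report(im)
cv2.imwrite('pics/top1.png',cv2.resize(im[115:250,245:400],(775,600))[:,:,::-1])"
```

```text
tool_pos: [568.1, -56.6, 140.5]
contact_force: [-3.1, -0.8, 18.0]
grip_width: 0.2
prop [526.6 -68. ] [59.  41.4] frame x,y -38.4 64.6 ang err deg 75.1
tool_pos: [574.5, -78.3, 139.9]
contact_force: [1.5, -0.7, 8.7]
grip_width: 0.4
tool_pos: [573.4, -77.5, 165.1]
contact_force: [0.5, 0.3, 0.1]
grip_width: 0.3
prop [529.1 -79.9] [47.1 59.1] frame x,y -39.0 52.4 ang err deg -88.9
```

View pics/top1.png

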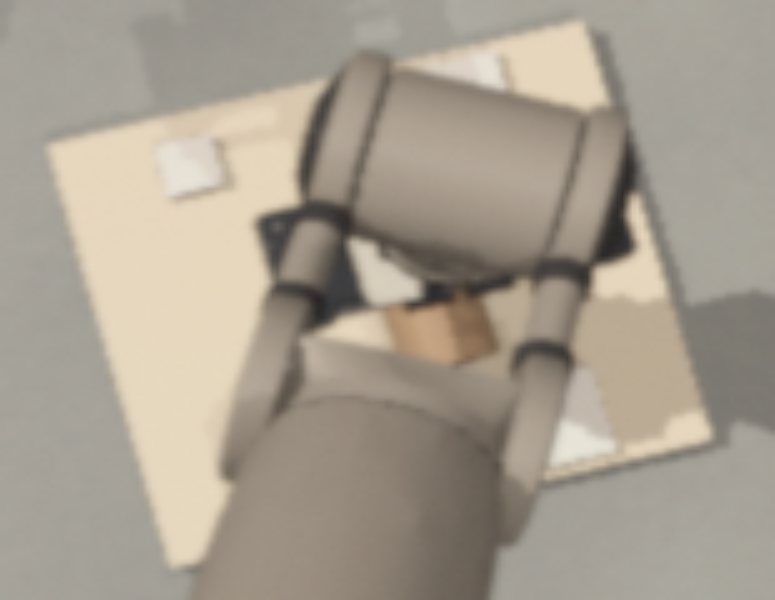

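The hand covers most of the prop, but its full width shows at crop (440,330). It has rolled about 24 mm, with frame y about 52 and yaw about 1°. Second stroke next.

```bash
(python3 -m creep '-.0013 .005 0 0 0 0 0;-.0013 .005 0 0 0 0 0;-.0013 .005 0 0 0 0 0;-.0013 .005 0 0 0 0 0;0 0 -.01 0 0 0 0;0 0 -.01 0 0 0 0;0 0 -.003 0 0 0 0;0 0 -.002 0 0 0 0'
python3 -m creep '0 0 0 0 0 0 0;0 0 0 0 0 0 0'
python3 -m creep '.0005 -.0019 0 0 0 0 0;.001 -.0039 0 0 0 0 0;.001 -.0039 0 0 0 0 0;.001 -.0039 0 0 0 0 0;.001 -.0039 0 0 0 0 0;.001 -.0039 0 0 0 0 0'
python3 -m creep '.001 -.0039 0 0 0 0 0;.001 -.0039 0 0 0 0 0;.001 -.0039 0 0 0 0 0;.001 -.0039 0 0 0 0 0;.001 -.0039 0 0 0 0 0;.0005 -.0019 0 0 0 0 0'
python3 -m creep '0 0 0 0 0 0 0;0 0 0.005 0 0 0 0;0 0 0.01 0 0 0 0;0 0 .01 0 0 0 0;0 0 0 0 0 0 0') | egrep -v 'time|rot|fing|grip'
python3 -c "
from h import *
im=viewer.capture('top');report(im)
cv2.imwrite('pics/top2.png',cv2.resize(im[115:250,245:400],(775,600))[:,:,::-1])"
```

```text
tool_pos: [567.0, -57.2, 138.2]
contact_force: [-8.6, 3.6, 27.6]
tool_pos: [567.0, -57.4, 138.6]
contact_force: [-4.7, 1.1, 14.9]
tool_pos: [573.6, -79.9, 140.5]
contact_force: [-5.7, -0.9, 23.6]
tool_pos: [580.0, -101.7, 139.6]
contact_force: [1.1, -1.0, 12.5]
tool_pos: [579.1, -100.4, 164.6]
contact_force: [-0.3, 0.4, 0.3]
prop [ 535.  -102.1] [45.9 59.6] frame x,y -38.7 29.5 ang err deg -88.9
```

View pics/top2.png

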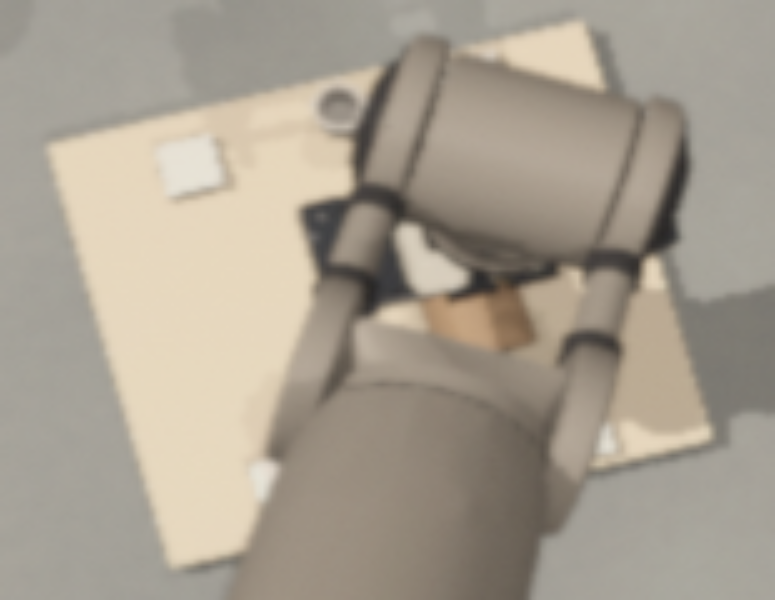

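The sliver at crop (480,315) puts the prop at frame y about 30, yaw about 1°. Third stroke.

```bash
(python3 -m creep '-.0013 .0052 0 0 0 0 0;-.0013 .0052 0 0 0 0 0;-.0013 .0052 0 0 0 0 0;-.0013 .0052 0 0 0 0 0;0 0 -.01 0 0 0 0;0 0 -.01 0 0 0 0;0 0 -.003 0 0 0 0;0 0 -.0017 0 0 0 0'
python3 -m creep '0 0 0 0 0 0 0;0 0 0 0 0 0 0'
python3 -m creep '.0005 -.0019 0 0 0 0 0;.001 -.0039 0 0 0 0 0;.001 -.0039 0 0 0 0 0;.001 -.0039 0 0 0 0 0;.001 -.0039 0 0 0 0 0;.001 -.0039 0 0 0 0 0'
python3 -m creep '.001 -.0039 0 0 0 0 0;.001 -.0039 0 0 0 0 0;.001 -.0039 0 0 0 0 0;.001 -.0039 0 0 0 0 0;.001 -.0039 0 0 0 0 0;.0005 -.0019 0 0 0 0 0'
python3 -m creep '0 0 0 0 0 0 0;0 0 0.005 0 0 0 0;0 0 0.01 0 0 0 0;0 0 .01 0 0 0 0;0 0 0 0 0 0 0') | egrep -v 'rot|fing|grip'
python3 -c "
from h import *
im=viewer.capture('top');report(im)"
```

```text
time: 9.22
tool_pos: [572.8, -79.2, 138.3]
contact_force: [-7.1, 1.7, 23.2]
time: 9.38
tool_pos: [572.9, -79.5, 138.7]
contact_force: [-4.9, 0.9, 10.6]
time: 9.88
tool_pos: [579.4, -101.9, 140.5]
contact_force: [-4.3, 0.5, 20.4]
time: 10.38
tool_pos: [585.8, -123.6, 139.7]
contact_force: [2.7, -0.5, 10.1]
time: 10.8
tool_pos: [584.9, -122.5, 165.1]
contact_force: [0.8, 0.6, 0.8]
prop [ 541.4 -123.1] [43.1 59.6] frame x,y -37.8 7.6 ang err deg 89.2
```

```bash
(python3 -m creep '-.0012 .0047 0 0 0 0 0;-.0012 .0047 0 0 0 0 0;-.0012 .0047 0 0 0 0 0;0 0 -.01 0 0 0 0;0 0 -.01 0 0 0 0;0 0 -.003 0 0 0 0;0 0 -.0017 0 0 0 0'
python3 -m creep '0 0 0 0 0 0 0;0 0 0 0 0 0 0'
python3 -m creep '.0005 -.0019 0 0 0 0 0;.0007 -.0029 0 0 0 0 0;.0007 -.0029 0 0 0 0 0;.0007 -.0029 0 0 0 0 0;.0007 -.0029 0 0 0 0 0;.0004 -.0015 0 0 0 0 0;0 0 0 0 0 0 0;0 0 0 0 0 0 0'
python3 -m creep '0 0 0.005 0 0 0 0;0 0 0.01 0 0 0 0;0 0 .02 0 0 0 0;0 0 .03 0 0 0 0;0 0 .03 0 0 0 0;0 0 .03 0 0 0 0;0 0 .03 0 0 0 0;0 0 0 0 0 0 0') | egrep -v 'rot|fing|grip'
python3 -c "
from h import *
im=viewer.capture('top');report(im)"
python3 -m creep '-.01 -.03 0 0 0 0 0;-.01 -.03 0 0 0 0 0;-.01 -.03 0 0 0 0 0;-.01 -.03 0 0 0 0 0;-.01 -.03 0 0 0 0 0;-.01 -.03 0 0 0 0 0;-.01 -.03 0 0 0 0 0;-.01 -.03 0 0 0 0 0' |grep pos
python3 -m creep '-.015 -.03 0 0 0 0 0;-.015 -.03 0 0 0 0 0;-.015 -.03 0 0 0 0 0;-.015 -.03 0 0 0 0 0;-.015 -.03 0 0 0 0 0;-.015 -.03 0 0 0 0 0;0 0 0 0 0 0 0;0 0 0 0 0 0 0'
python3 -c "
from h import *
im=viewer.capture('top');report(im)
cv2.imwrite('pics/top3.png',cv2.resize(im[115:250,245:400],(775,600))[:,:,::-1])"
```

```text
time: 11.43
tool_pos: [580.7, -108.5, 140.0]
contact_force: [-8.7, -0.0, 31.5]
time: 11.6
tool_pos: [580.7, -108.7, 140.2]
contact_force: [-5.6, 0.3, 20.4]
time: 12.27
tool_pos: [585.3, -124.3, 140.5]
contact_force: [-3.0, -1.2, 19.3]
time: 12.93
tool_pos: [586.0, -123.6, 299.6]
contact_force: [0.0, 0.3, 0.0]
prop [ 552.1 -129. ] [64.6 59.1] frame x,y -28.9 -0.8 ang err deg 0.7
tool_pos: [503.1, -364.1, 291.3]
time: 14.32
tool_pos: [412.6, -544.2, 290.6]
tcp_rot: [-3.138, 0.001, 0.249]
contact_force: [0.0, 0.9, 0.5]
grip_width: 0.6
finger_force: 0.0
prop [ 586.5 -118.8] [135.5  59.9] frame x,y 7.0 0.5 ang err deg 2.4
```

View pics/top3.png

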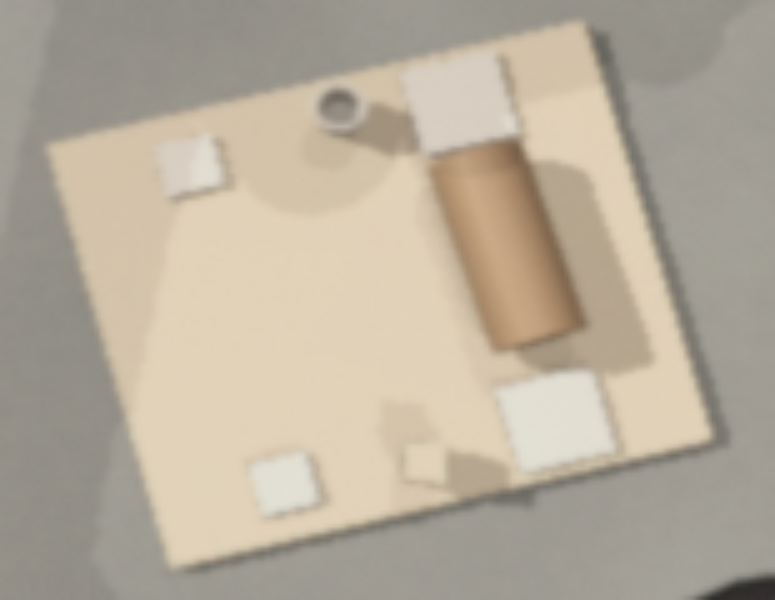

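The prop lies between the large tiles: frame x 7 mm, y 0.5 mm, yaw 2.4°. The crucible and stub have not moved, and the hand is clear.

```bash
python3 -c "
from plant import order
print(order.close_job())"
```

```text
the job is handed in; nothing more can be done
None
```

The prop was rolled about 76 mm in four top strokes and now lies between the larger tiles (about 0.5 mm off their line, 7 mm off mid-gap, 2.4° out of square); the crucible and stub look unmoved, the hand is clear, and the job is handed in (no verdict was shown).

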